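# Reload the inspection kit into its carrier in reverse order

## Robot

A 6-joint arm with a two-finger parallel gripper is mounted at the origin on a cart in front of the work surface, level with it; the furniture and walls round the work are solid. World frame = base frame: x ahead of the robot, y to its left, z up, the work surface at z = 0. Lengths are in m, angles in degrees, forces in N, time in s.
With the tool pointing down it reaches from about 0.35 to 0.95 m from the base axis. Payload 17.4 kg.
Tool frame: the origin (TCP) lies on the centre line of the jaws, within the pads' length; the fingertips stand 19 mm ahead of it and the grasp point (between the pads) is the TCP (robot.tip_extent is the distance from the TCP to the fingertips, in m); z points along the fingers, y is the line along which they close (so a half turn about z gives the same grasp; the last joint's range is limited). The gripper opens to 93 mm and grips with 3 to 60 N. Pads are 15 mm wide; open, the fingers measure 128 mm over their backs; the gripper's body (75 mm by 188 mm) begins 65 mm behind the grasp point.
Start: joints at [-65.821, 6.646, 82.598, -0, 90.757, -2.166], TCP at [0.3, -0.605, 0.238] pointing down, gripper open.
Joint ranges: [-162.19, 162.19], [-47.58, 125.68], [4.15, 143.07], [-65.23, 245.23], [0.69, 171.88], [-170.13, 170.13]. Speed limits (degrees/s): [108.29, 108.29, 127.2, 180, 180, 180].

## Interface

Orientations are given as a 3x3 rotation matrix whose columns are the frame's x, y, z axes.
In Python, from workcell import robot, camera, camera_params gives the robot as it stands. The module is installed in compiled form; this text tells all that it offers.
- The arm moves only by the shell command python3 -m pendant 'ROWS' [FORCE]. ROWS is JSON, a list of rows, each a list of 7 numbers: the shift along the world's x, y, z in m, then the turn, a rotation vector about the world's x, y, z in degrees, then the closure, from 0 (fully open) to 1 (shut). A call has 1 to 12 rows; each row is the pose to reach, as a shift and turn from the pose commanded when the call began; what a row does not reach only later rows make up. A row lasts 1/10 s, in which the tool goes at most 50 mm and 8.59 degrees, less where a joint would pass 70% of its speed; a pose out of reach is approached as far as the arm can. A call with a gripper value outside its range is refused whole. The fingers move at their own pace and stop on an object; FORCE is the grip in N (left out, the last holds). Time passes only in rows, so rows that repeat a pose let the fingers close. It gives the time, the measured TCP pose, the force, the opening and the grip force at its end, in the units of the state.
- robot.get_state(): the state, without advancing time (a new reading comes with each control period).
- camera(name): name is "side" or "top" or "wrist"; returns (picture, depth): 384x512x3 uint8, red, green, blue; 384x512 float32, m along the optical axis (not along the pixel's ray), 0 where there is no reading.
- camera_params(name): a dict with "intrinsics" (3x3 intrinsics, pixels), "k1" (the pictures are not rectified: a ray, as slopes to the right and down, at radius r is drawn at 1 + k1 r^2 times it, then the intrinsics apply), "extrinsics" (4x4, takes a point from camera to world coordinates). Camera axes: x right, y down, z forward; pixel columns grow to the right and rows downward; lengths in m; the calibration is good to about 2 mm. A picture is of the moment at which its call begins: read the wrist's pose just before it. camera_params takes no time and is no camera call; for the wrist camera it gives the pose at the moment of the call.
- robot.finish_job(): hands the job in; it is judged then, once.
The state is a dict: "time": time; "joints": joint angles; "dq": joint speeds; "effort": joint torques, N m; "eef_pos": TCP position; "ee_rot": TCP orientation; "contact_force": force on the tool from outside, world axes, zero at the start; "moment": the same for the moment, N m; "grip_width": finger opening in m; "grasp_force": force on a finger pad.
Only numpy, scipy, OpenCV 4.12 (cv2) and the standard library are available. Lean on these libraries where they do the work, as an engineer would, in place of code of your own. Each camera call takes 0.05 s, during which the arm holds its last target. There are 200 camera calls.

## Task

The inspection kit (vial, objective lens, stand loupe, screw case) stands in a row in the black nests of the aluminium rail; move it into the grey four-pocket carrier, which will be turned round at the microscope, so the order must be reversed: what stands leftmost on the rail goes into the rightmost pocket, second from left into second from right, and so on. One thing in each pocket, standing upright on the pocket's floor; set them down gently and do not drop or tip any of them.

Things in the scene. Friction and masses are not known exactly. Their poses are not given: they have to be found in the camera images.
- vial: slim white plastic sample vial with a ribbed cream screw cap (capped for good), 25 mm diameter, 54 mm tall, about 22 g, on the rail (a like one far back beside the drawers belongs to the room: leave it); grip anywhere on the side. Origin: centre of its underside; z is up along its axis.
- objective: white microscope objective lens standing on its narrow nose, stepped, with a thin red line round it; broad upper barrel 27 mm diameter, 42 mm tall, about 120 g; grip round the broad upper barrel, in the top 24 mm. Origin: centre of its underside; z is up along its axis.
- loupe: short black stand loupe, a round eyepiece with a glass in its top, 37 mm diameter, 41 mm tall, about 50 g; grip round the upper part, in the top 23 mm. Origin: centre of its underside; z is up along its axis.
- case: plain frosted-white screw case, a smooth round can with a flat top and no details, 41 mm diameter, 53 mm tall, the fattest of the four, about 30 g; grip anywhere on the side. Origin: centre of its underside; z is up along its axis.
- nest_rail: flat aluminium rail, 66 mm (its x) by 300 mm (its y) by 8 mm high, fixed, with four round black nests in a row on it at y = +105, +35, -35 and -105 mm. Each nest is open below: its thing stands on the rail's top face, 8 mm over the table. Origin: centre of the underside; y runs along the row and points to the robot's left, turned at most 0.18 rad; x points away from the robot. It may lie nearer to the robot than the carrier or beyond it.
- carrier: grey machined plastic block, 76 mm (its x) by 300 mm (its y) by 16 mm high, fixed, with four equal square pockets, 57 mm by 57 mm and 11 mm deep (floor 5 mm over the table), centred in a row at x = 0, y = +105, +35, -35 and -105 mm; empty at the start. Origin: centre of the underside; y runs along the row and points to the robot's left, turned at most 0.18 rad; x points away from the robot.
- vial_nest: black plastic ring nest fixed on the aluminium rail, 56 mm outside diameter, 8 mm high, bore 31 mm, in which the vial stands at the start. It never moves, so it keeps the thing's old place in the row. Origin: centre of its underside, which lies on the rail's top face.
- objective_nest: black plastic ring nest fixed on the aluminium rail, 56 mm outside diameter, 8 mm high, bore 33 mm, in which the objective stands at the start. It never moves, so it keeps the thing's old place in the row. Origin: centre of its underside, which lies on the rail's top face.
- loupe_nest: black plastic ring nest fixed on the aluminium rail, 56 mm outside diameter, 8 mm high, bore 43 mm, in which the loupe stands at the start. It never moves, so it keeps the thing's old place in the row. Origin: centre of its underside, which lies on the rail's top face.
- case_nest: black plastic ring nest fixed on the aluminium rail, 56 mm outside diameter, 8 mm high, bore 47 mm, in which the screw case stands at the start. It never moves, so it keeps the thing's old place in the row. Origin: centre of its underside, which lies on the rail's top face.
There are look-alikes about, which are no part of the job. Leave any brown, turquoise or yellow look-alike of the objective alone.

How it is judged:
By the outcome, as a careful person would: the job done as asked, in the order asked, and still so for the second after the job is handed in, with the robot touching nothing.
It also fails if it takes over 99 s, if anything falls off the work surface, if the arm or the gripper's body presses on something with over 40 N, if the wrist force passes 120 N, or if a joint passes its speed limit or range.

## Working session

There is one attempt and no reset: what is moved stays moved. The work goes in short steps, Python scripts to look and compute and a shell command to move; the robot and the scene stay as the last step left them, time stands still between calls to the robot, and variables do not carry over. Pictures are saved under pics/ and viewed, at most 15 in all, crops included, and the job is handed in when it is done.

```bash
mkdir -p pics
cat > h.py <<'E'
import numpy as np, cv2
from workcell import robot, camera, camera_params
def snap(n,f):
    p=camera_params(n); im,d=camera(n); np.savez(f'pics/{f}.npz',im=im,d=d,K=p['intrinsics'],k1=p['k1'],T=p['extrinsics'])
    cv2.imwrite(f'pics/{f}.png',im[...,::-1]); return im,d
def load(f): return np.load(f'pics/{f}.npz')
def ray(q,u,v):
    K=q['K']; k=float(q['k1'])
    o=cv2.undistortPoints(np.array([[[u,v]]],float),K,np.array([k,0,0,0.]))[0,0]
    T=q['T']; return T[:3,3],T[:3,:3]@np.array([o[0],o[1],1])
def atz(q,u,v,z):
    c,r=ray(q,u,v); return c+r*(z-c[2])/r[2]
def dep(q,u,v):
    c,r=ray(q,u,v); return c+r*float(q['d'][int(v),int(u)])
E
python3 - <<'E'
from h import *
print(robot.get_state()['time'])
for n in ['top','side']: snap(n,n+'0')
E
```

```text
0.0
```

View pics/top0.png

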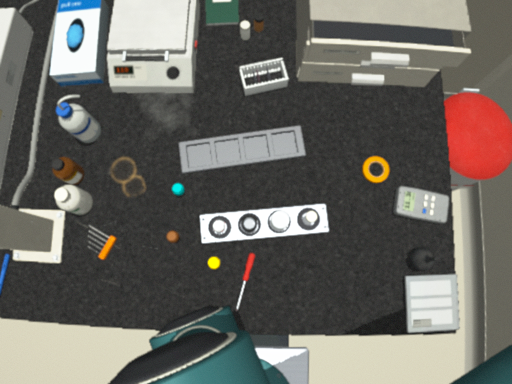

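View pics/side0.png

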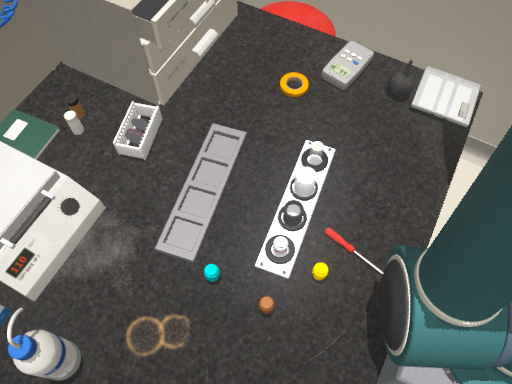

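The top picture shows the rail at about (264,222), with things at (220,225), (249,223), (279,219) and (310,217). The carrier lies beyond it at (242,148). The look-alikes are turquoise (178,188), brown (172,236), yellow (214,263) and the room vial (245,30). I'll crop the rail closely to check which thing is which.

Run:
```python
from h import *
a=cv2.imread('pics/top0.png')[195:250,190:340]; b=cv2.imread('pics/side0.png')[130:280,245:345]
a=cv2.resize(a,None,fx=5,fy=5,interpolation=2); b=cv2.resize(b,None,fx=3.8,fy=3.8,interpolation=2)
cv2.imwrite('pics/c1.png',a);cv2.imwrite('pics/c2.png',b)
q=load('top0')
for n,c,z in [('rail',[(199,218),(326,205),(329,231),(202,244)],.008),('car',[(179,143),(301,126),(305,155),(183,172)],.016)]:
    P=np.array([atz(q,u,v,z) for u,v in c]); d=P[0]-P[1]+P[3]-P[2]; 
    print(n,P.round(4)[:,:2].tolist(),P.mean(0).round(4),np.linalg.norm(d)/2,'yaw',np.degrees(np.arctan2(-d[0],d[1])))
for u,v in [(220,225),(249,223),(279,219),(310,217),(220,218),(279,214)]: print(dep(q,u,v).round(3))
```

```text
rail [[0.4422, 0.1042], [0.4815, -0.1966], [0.4196, -0.2035], [0.3812, 0.0943]] [ 0.4311 -0.0504  0.008 ] 0.3018168257086926 yaw 7.384911961585653
car [[0.6232, 0.1616], [0.6746, -0.1353], [0.6011, -0.145], [0.551, 0.1473]] [0.6125 0.0072 0.016 ] 0.29895034679730265 yaw 9.775220708415858
[0.423 0.051 0.045]
[ 0.43  -0.014  0.041]
[ 0.439 -0.081  0.057]
[ 0.445 -0.151  0.059]
[0.443 0.054 0.013]
[ 0.451 -0.081  0.057]
```

View pics/c1.png

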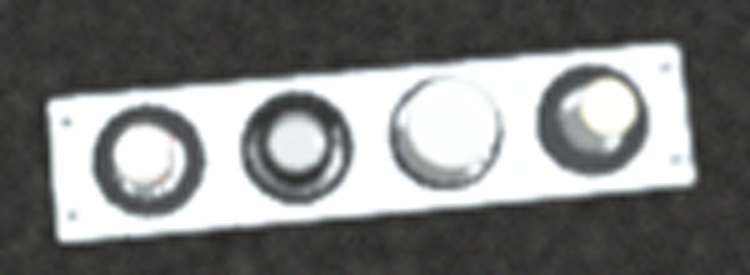

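View pics/c2.png

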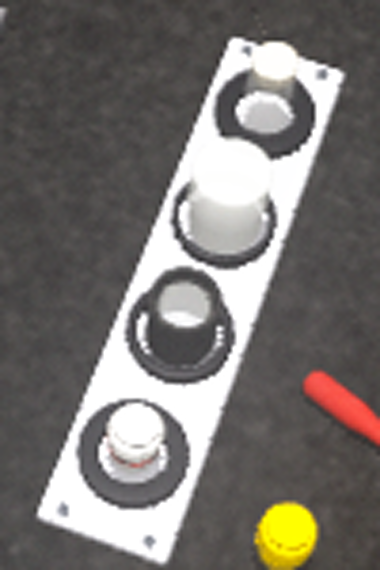

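Left to right on the rail stand the objective (white, red line), the loupe (black), the case (fat white) and the vial (cream cap). The brown, turquoise and yellow pieces stand off the rail, so the choice is clear.

Run:
```python
from h import *
s=robot.get_state(); print(s['eef_pos'],np.round(s['ee_rot'],3),s['joints'],s['contact_force'],s['grip_width'])
q=load('top0')
print('yellow',dep(q,214,263),'brown',dep(q,172,236))
p=camera_params('wrist');print(np.round(np.linalg.inv(np.r_[np.c_[s['ee_rot'],s['eef_pos']],[[0,0,0,1]]])@p['extrinsics'],3),p['intrinsics'])
```

```text
[ 0.29946958 -0.60474128  0.23700207] [[ 0.896  0.444 -0.   ]
 [ 0.444 -0.896  0.001]
 [-0.    -0.001 -1.   ]] [-6.58198784e+01  6.66962148e+00  8.26316956e+01 -2.26383596e-03
  9.07574371e+01 -2.16352400e+00] [-0.97844809 -0.44731941  0.39020464] 0.09317405746011916
yellow [0.33767014 0.06147939 0.04179903] brown [0.39522916 0.15973113 0.04165007]
[[ 0.001 -0.959 -0.285  0.079]
 [ 1.     0.     0.001 -0.001]
 [-0.001 -0.285  0.959 -0.147]
 [ 0.     0.     0.     1.   ]] [[294.29787102   0.         257.85493853]
 [  0.         294.29787102 191.38055358]
 [  0.           0.           1.        ]]
```

```bash
python3 -m pendant '[[0.13,0.555,0,0,0,71,0.35],[0.13,0.555,0,0,0,71,0.35],[0.13,0.555,0,0,0,71,0.35],[0.13,0.555,0,0,0,71,0.35],[0.13,0.555,0,0,0,71,0.35],[0.13,0.555,0,0,0,71,0.35],[0.13,0.555,0,0,0,71,0.35],[0.13,0.555,0,0,0,71,0.35],[0.13,0.555,0,0,0,71,0.35],[0.13,0.555,0,0,0,71,0.35],[0.13,0.555,0,0,0,71,0.35],[0.13,0.555,0,0,0,71,0.35]]'
python3 -m pendant '[[0,0,0,0,0,0,0.35],[0,0,0,0,0,0,0.35],[0,0,0,0,0,0,0.35]]'
python3 - <<'E'
from h import *
snap('wrist','w1'); cv2.imwrite('pics/w1b.png',cv2.resize(cv2.imread('pics/w1.png'),None,fx=1.5,fy=1.5))
E
```

```text
time: 1.3
eef_pos: [0.4296, -0.0466, 0.2376]
ee_rot: [[-0.131, 0.991, 0.0], [0.991, 0.131, 0.001], [0.001, 0.0, -1.0]]
contact_force: [1.0, -1.2, -1.2]
grip_width: 0.0606
grasp_force: 0.0
time: 1.6
eef_pos: [0.4294, -0.0507, 0.2375]
ee_rot: [[-0.127, 0.992, -0.0], [0.992, 0.127, -0.0], [-0.0, -0.0, -1.0]]
contact_force: [-0.1, 0.5, 0.3]
grip_width: 0.0606
grasp_force: 0.0
```

View pics/w1b.png

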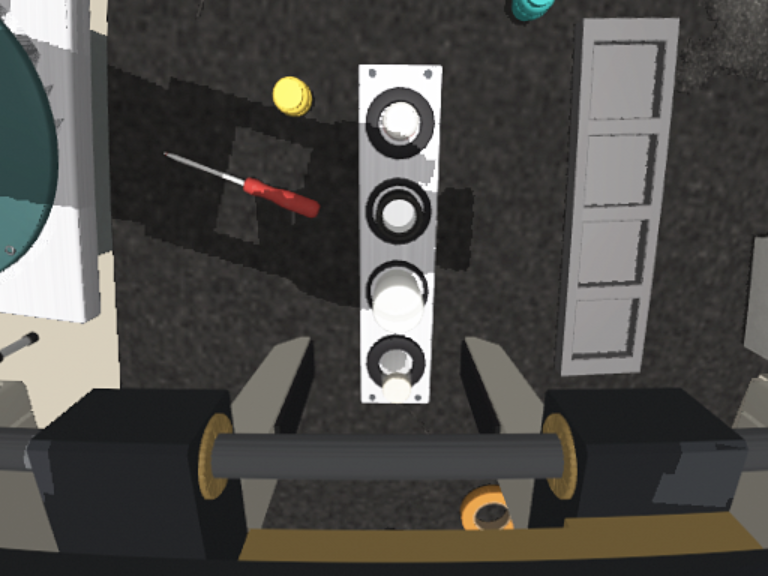

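The wrist view covers both blocks. The rail corners are at about (359,65), (442,66), (429,403) and (361,402), and the carrier's top corners at (584,18), (679,18), (641,373) and (562,376), in the 1.5x picture. The nests and things are as I took them to be.

Run:
```python
from h import *
q=load('w1')
for n,c,z in [('rail',[(359,65),(442,66),(429,403),(361,402)],.008),('car',[(584,18),(679,18),(641,373),(562,376)],.016)]:
    P=np.array([atz(q,u/1.5,v/1.5,z) for u,v in c]); d=P[0]-P[3]+P[1]-P[2]; m=P.mean(0)
    e=d/np.linalg.norm(d); print(n,m.round(4),np.linalg.norm(d)/2,np.linalg.norm(P[0]-P[1]),'yaw',np.degrees(np.arctan2(-d[0],d[1])))
    for y in(.105,.035,-.035,-.105): print((m+e*y).round(4)[:2])
# nests via outline
for u,v,z in [(400,123,.016),(398,211,.016),(398,212,.049),(397,300,.061),(400,121,.05),(397,387,.062)]: print(u,v,atz(q,u/1.5,v/1.5,z).round(4))
```

```text
rail [ 0.438  -0.0497  0.008 ] 0.298216382890336 0.06512667234798655 yaw 6.797747212008391
[0.4256 0.0546]
[ 0.4339 -0.0149]
[ 0.4422 -0.0844]
[ 0.4504 -0.1539]
car [0.6177 0.0082 0.016 ] 0.3011569959174818 0.07540918454343969 yaw 10.211880456985082
[0.5991 0.1116]
[0.6115 0.0427]
[ 0.6239 -0.0262]
[ 0.6363 -0.0951]
400 123 [0.4256 0.0549 0.016 ]
398 211 [ 0.4333 -0.014   0.016 ]
398 212 [ 0.4321 -0.0109  0.049 ]
397 300 [ 0.4399 -0.0765  0.061 ]
400 121 [0.4248 0.0539 0.05  ]
397 387 [ 0.45   -0.1507  0.062 ]
```

Run:
```python
from h import *
q=load('side0')
for n,c,z in [('rail',[(306.6,140),(335.3,149.7),(288.7,278),(255,266)],.008),('car',[(214,124),(247,131),(194,259),(156,248)],.016)]:
    P=np.array([atz(q,u,v,z) for u,v in c]); print(n,P.mean(0).round(4))
```

```text
rail [ 0.4353 -0.047   0.008 ]
car [0.614  0.0077 0.016 ]
```

```bash
python3 -m pendant '[[-0.006,0.105,0,0,0,0,0.35],[-0.006,0.105,0,0,0,0,0.35],[-0.006,0.105,0,0,0,0,0.35],[-0.006,0.105,-0.05,0,0,0,0.35],[-0.006,0.105,-0.1,0,0,0,0.35],[-0.006,0.105,-0.13,0,0,0,0.35],[-0.006,0.105,-0.155,0,0,0,0.35],[-0.006,0.105,-0.17,0,0,0,0.35],[-0.006,0.105,-0.18,0,0,0,0.35],[-0.006,0.105,-0.187,0,0,0,0.35],[-0.006,0.105,-0.191,0,0,0,0.35],[-0.006,0.105,-0.191,0,0,0,0.35]]'
python3 - <<'E'
from h import *
snap('wrist','w2')
E
```

```text
time: 2.85
eef_pos: [0.4237, 0.055, 0.0469]
ee_rot: [[-0.128, 0.992, 0.0], [0.992, 0.128, 0.0], [-0.0, 0.0, -1.0]]
contact_force: [1.0, 0.3, 0.9]
grip_width: 0.0603
grasp_force: 0.0
```

View pics/w2.png

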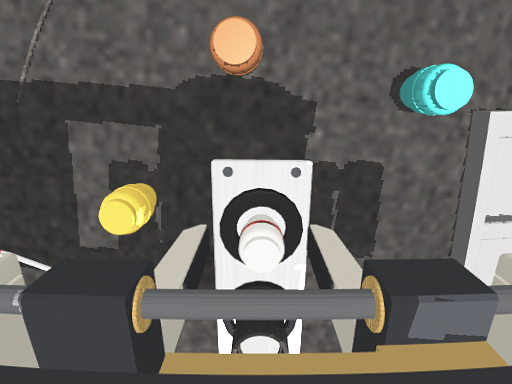

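The objective's top is at (263,252), centred between the fingers. I'll check its position along the row, then close.

```bash
python3 - <<'E'
from h import *
q=load('w2'); print(atz(q,263,252,.050),atz(q,262,228,.016))
E
python3 -m pendant '[[0,0,0,0,0,0,0.6],[0,0,0,0,0,0,0.8],[0,0,0,0,0,0,0.9],[0,0,0,0,0,0,0.9],[0,0,0,0,0,0,0.9],[0,0,0,0,0,0,0.9]]' 15
```

```text
[0.42545416 0.05786525 0.05      ] [0.42548998 0.05713575 0.016     ]
time: 3.5
eef_pos: [0.4236, 0.0551, 0.0468]
ee_rot: [[-0.128, 0.992, 0.0], [0.992, 0.128, 0.0], [0.0, 0.0, -1.0]]
contact_force: [-0.0, 0.0, 0.8]
grip_width: 0.0258
grasp_force: 14.9
```

```bash
python3 -m pendant '[[0,0,0.01,0,0,0,0.9],[0,0,0.03,0,0,0,0.9],[0,0,0.06,0,0,0,0.9],[0,0,0.09,0,0,0,0.9],[0.04,-0.03,0.09,0,0,3,0.9],[0.08,-0.06,0.09,0,0,3,0.9],[0.12,-0.09,0.09,0,0,3,0.9],[0.16,-0.115,0.09,0,0,3,0.9],[0.19,-0.135,0.09,0,0,3,0.9],[0.205,-0.147,0.09,0,0,3,0.9],[0.21,-0.15,0.09,0,0,3,0.9],[0.21,-0.15,0.09,0,0,3,0.9]]'
python3 -m pendant '[[0,0,0,0,0,0,0.9],[0,0,-0.03,0,0,0,0.9],[0,0,-0.055,0,0,0,0.9],[0,0,-0.07,0,0,0,0.9],[0,0,-0.08,0,0,0,0.9],[0,0,-0.085,0,0,0,0.9],[0,0,-0.088,0,0,0,0.9],[0,0,-0.09,0,0,0,0.9],[0,0,-0.091,0,0,0,0.9],[0,0,-0.091,0,0,0,0.9]]'
python3 - <<'E'
from h import *
snap('wrist','w3')
E
```

```text
time: 4.7
eef_pos: [0.6335, -0.095, 0.1366]
ee_rot: [[-0.179, 0.984, -0.001], [0.984, 0.179, 0.0], [0.0, -0.001, -1.0]]
contact_force: [0.0, 0.5, -1.2]
grip_width: 0.0259
grasp_force: 14.9
time: 5.7
eef_pos: [0.6337, -0.0949, 0.046]
ee_rot: [[-0.18, 0.984, 0.0], [0.984, 0.18, -0.0], [-0.0, 0.0, -1.0]]
contact_force: [-0.1, -0.0, -0.4]
grip_width: 0.0253
grasp_force: 14.9
```

View pics/w3.png

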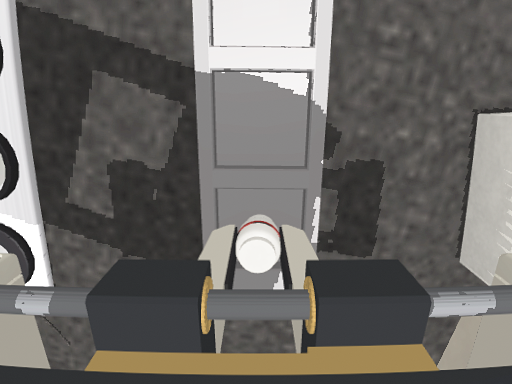

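Run:
```python
from h import *
q=load('w3')
for u,v,z in [(215,188,.016),(307,188,.016),(213,167,.016),(308,167,.016),(213,70,.016),(258,252,.047)]: print(u,v,atz(q,u,v,z).round(4))
```

```text
215 188 [ 0.6013 -0.071   0.016 ]
307 188 [ 0.658  -0.0606  0.016 ]
213 167 [ 0.5983 -0.0579  0.016 ]
308 167 [ 0.6556 -0.0474  0.016 ]
213 70 [ 0.5903 -0.0026  0.016 ]
258 252 [ 0.6328 -0.0936  0.047 ]
```

It is centred over the rightmost pocket to within about 2 mm. I'll lower the last bit while watching the force.

```bash
python3 -m pendant '[[0,0,-0.0007,0,0,0,0.9],[0,0,-0.0014,0,0,0,0.9],[0,0,-0.002,0,0,0,0.9],[0,0,-0.002,0,0,0,0.9]]'
```

```text
time: 6.15
eef_pos: [0.6336, -0.095, 0.0438]
ee_rot: [[-0.18, 0.984, 0.0], [0.984, 0.18, -0.0], [-0.0, 0.0, -1.0]]
contact_force: [0.1, 0.2, 0.6]
grip_width: 0.0256
grasp_force: 14.9
```

```bash
python3 -m pendant '[[0,0,-0.0005,0,0,0,0.9],[0,0,-0.001,0,0,0,0.9],[0,0,-0.001,0,0,0,0.9]]' | grep -E 'eef|force'
```

```text
eef_pos: [0.6339, -0.095, 0.0435]
contact_force: [-1.2, -0.4, 5.8]
grasp_force: 14.9
```

```bash
python3 -m pendant '[[0,0,-0.0005,0,0,0,0.9],[0,0,-0.001,0,0,0,0.9],[0,0,-0.001,0,0,0,0.9]]' | grep -E 'eef|force'
```

```text
eef_pos: [0.6344, -0.095, 0.0431]
contact_force: [-1.0, 0.5, 10.6]
grasp_force: 15.0
```

```bash
python3 -m pendant '[[0,0,0.0015,0,0,0,0.9],[0,0,0.0015,0,0,0,0.8],[0,0,0.0015,0,0,0,0.5],[0,0,0.0015,0,0,0,0.3],[0,0,0.0015,0,0,0,0.3],[0,0,0.03,0,0,0,0.3],[0,0,0.07,0,0,0,0.3],[0,0,0.1015,0,0,0,0.3],[0,0,0.1015,0,0,0,0.3]]' | grep -E 'eef|width'
python3 -m pendant '[[-0.04,0.016,0,0,0,-3,0.3],[-0.08,0.032,0,0,0,-3,0.3],[-0.12,0.048,0,0,0,-3,0.3],[-0.16,0.064,0,0,0,-3,0.3],[-0.19,0.076,0,0,0,-3,0.3],[-0.201,0.0815,0,0,0,-3,0.3],[-0.201,0.0815,-0.03,0,0,-3,0.3],[-0.201,0.0815,-0.06,0,0,-3,0.3],[-0.201,0.0815,-0.08,0,0,-3,0.3],[-0.201,0.0815,-0.09,0,0,-3,0.3],[-0.201,0.0815,-0.0955,0,0,-3,0.3],[-0.201,0.0815,-0.0955,0,0,-3,0.3]]'
python3 - <<'E'
from h import *
snap('wrist','w4');snap('top','t4')
E
```

```text
eef_pos: [0.6352, -0.0952, 0.1483]
grip_width: 0.065
time: 8.85
eef_pos: [0.4327, -0.0135, 0.0475]
ee_rot: [[-0.128, 0.992, -0.0], [0.992, 0.128, 0.0], [0.0, -0.0, -1.0]]
contact_force: [-0.2, -0.3, 0.4]
grip_width: 0.065
grasp_force: 0.0
```

View pics/w4.png

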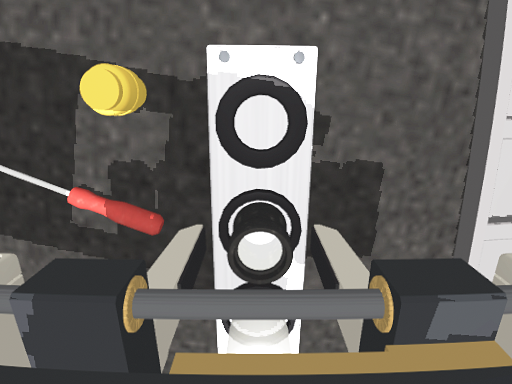

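The loupe's top is at (261,250), centred between the fingers. Gripping it and carrying it to the second pocket from the right.

```bash
python3 -m pendant '[[0,0,0,0,0,0,0.5],[0,0,0,0,0,0,0.7],[0,0,0,0,0,0,0.8],[0,0,0,0,0,0,0.8],[0,0,0,0,0,0,0.8],[0,0,0,0,0,0,0.8]]' 12 | grep -E 'force|width'
python3 -m pendant '[[0,0,0.01,0,0,0,0.8],[0,0,0.03,0,0,0,0.8],[0,0,0.06,0,0,0,0.8],[0,0,0.09,0,0,0,0.8],[0.04,-0.002,0.09,0,0,3,0.8],[0.08,-0.005,0.09,0,0,3,0.8],[0.12,-0.007,0.09,0,0,3,0.8],[0.16,-0.01,0.09,0,0,3,0.8],[0.18,-0.011,0.09,0,0,3,0.8],[0.189,-0.0115,0.09,0,0,3,0.8],[0.189,-0.0115,0.09,0,0,3,0.8],[0.189,-0.0115,0.09,0,0,3,0.8]]' | grep -E 'eef|force|width'
python3 -m pendant '[[0,0,-0.03,0,0,0,0.8],[0,0,-0.055,0,0,0,0.8],[0,0,-0.07,0,0,0,0.8],[0,0,-0.08,0,0,0,0.8],[0,0,-0.085,0,0,0,0.8],[0,0,-0.088,0,0,0,0.8],[0,0,-0.09,0,0,0,0.8],[0,0,-0.091,0,0,0,0.8],[0,0,-0.092,0,0,0,0.8],[0,0,-0.0925,0,0,0,0.8],[0,0,-0.0925,0,0,0,0.8]]' | grep -E 'eef|force|width'
python3 - <<'E'
from h import *
snap('wrist','w5')
E
```

```text
contact_force: [-0.3, -0.3, 2.2]
grip_width: 0.0367
grasp_force: 12.0
eef_pos: [0.6207, -0.0248, 0.1379]
contact_force: [-0.5, -0.5, -0.9]
grip_width: 0.0363
grasp_force: 12.0
eef_pos: [0.6216, -0.0249, 0.0452]
contact_force: [-0.2, 0.4, -0.4]
grip_width: 0.0364
grasp_force: 12.0
```

View pics/w5.png

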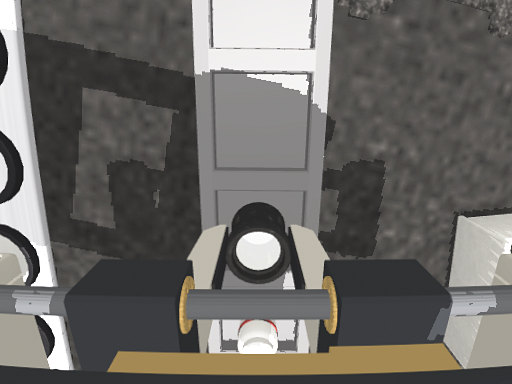

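The loupe is over its pocket, and the objective stands upright behind it at (258,335). Lowering to contact.

```bash
python3 -m pendant '[[0,0,-0.0005,0,0,0,0.8],[0,0,-0.001,0,0,0,0.8],[0,0,-0.001,0,0,0,0.8]]' | grep -E 'eef|force'
python3 -m pendant '[[0,0,-0.0005,0,0,0,0.8],[0,0,-0.001,0,0,0,0.8],[0,0,-0.001,0,0,0,0.8]]' | grep -E 'eef|force'
```

```text
eef_pos: [0.6217, -0.0249, 0.0448]
contact_force: [-3.2, 0.6, 6.7]
grasp_force: 12.0
eef_pos: [0.6218, -0.025, 0.0447]
contact_force: [-7.7, 0.2, 16.1]
grasp_force: 12.0
```

```bash
python3 -m pendant '[[0,0,0.0015,0,0,0,0.8],[0,0,0.0015,0,0,0,0.6],[0,0,0.0015,0,0,0,0.4],[0,0,0.0015,0,0,0,0.25],[0,0,0.0015,0,0,0,0.25],[0,0,0.03,0,0,0,0.25],[0,0,0.07,0,0,0,0.25],[0,0,0.1015,0,0,0,0.25],[0,0,0.1015,0,0,0,0.25]]' | grep -E 'eef|width'
python3 -m pendant '[[-0.04,-0.012,0,0,0,-3,0.25],[-0.08,-0.025,0,0,0,-3,0.25],[-0.12,-0.037,0,0,0,-3,0.25],[-0.15,-0.047,0,0,0,-3,0.25],[-0.17,-0.054,0,0,0,-3,0.25],[-0.181,-0.057,0,0,0,-3,0.25],[-0.181,-0.057,-0.03,0,0,-3,0.25],[-0.181,-0.057,-0.06,0,0,-3,0.25],[-0.181,-0.057,-0.08,0,0,-3,0.25],[-0.181,-0.057,-0.09,0,0,-3,0.25],[-0.181,-0.057,-0.098,0,0,-3,0.25],[-0.181,-0.057,-0.098,0,0,-3,0.25]]' | grep -E 'eef|width|force'
python3 - <<'E'
from h import *
snap('wrist','w6')
E
```

```text
eef_pos: [0.6232, -0.025, 0.1497]
grip_width: 0.0699
eef_pos: [0.4405, -0.0818, 0.0462]
contact_force: [-0.3, 0.0, 0.1]
grip_width: 0.0693
grasp_force: 0.0
```

View pics/w6.png

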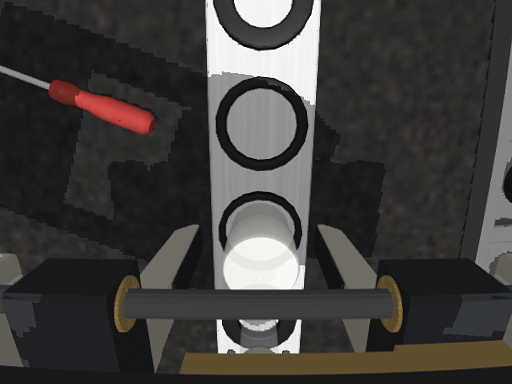

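The case is centred between the fingers at (261,262). Gripping it and carrying it to the third pocket from the right.

```bash
python3 -m pendant '[[0,0,0,0,0,0,0.4],[0,0,0,0,0,0,0.6],[0,0,0,0,0,0,0.7],[0,0,0,0,0,0,0.7],[0,0,0,0,0,0,0.7],[0,0,0,0,0,0,0.7]]' 8 | grep -E 'force|width'
python3 -m pendant '[[0,0,0.01,0,0,0,0.7],[0,0,0.03,0,0,0,0.7],[0,0,0.06,0,0,0,0.7],[0,0,0.09,0,0,0,0.7],[0.03,0.022,0.09,0,0,3,0.7],[0.06,0.045,0.09,0,0,3,0.7],[0.09,0.067,0.09,0,0,3,0.7],[0.12,0.09,0.09,0,0,3,0.7],[0.15,0.112,0.09,0,0,3,0.7],[0.165,0.123,0.09,0,0,3,0.7],[0.169,0.126,0.09,0,0,3,0.7],[0.169,0.126,0.09,0,0,3,0.7]]' | grep -E 'eef|force|width'
python3 -m pendant '[[0,0,-0.03,0,0,0,0.7],[0,0,-0.055,0,0,0,0.7],[0,0,-0.07,0,0,0,0.7],[0,0,-0.08,0,0,0,0.7],[0,0,-0.085,0,0,0,0.7],[0,0,-0.088,0,0,0,0.7],[0,0,-0.09,0,0,0,0.7],[0,0,-0.091,0,0,0,0.7],[0,0,-0.092,0,0,0,0.7],[0,0,-0.0925,0,0,0,0.7],[0,0,-0.0925,0,0,0,0.7]]' | grep -E 'eef|force|width'
python3 - <<'E'
from h import *
snap('wrist','w7')
E
```

```text
contact_force: [-0.9, 0.2, 4.2]
grip_width: 0.0408
grasp_force: 8.0
eef_pos: [0.6095, 0.0442, 0.1367]
contact_force: [0.3, -0.0, -0.1]
grip_width: 0.0408
grasp_force: 8.0
eef_pos: [0.6096, 0.0441, 0.0443]
contact_force: [-0.5, 0.5, -0.0]
grip_width: 0.0405
grasp_force: 8.0
```

View pics/w7.png

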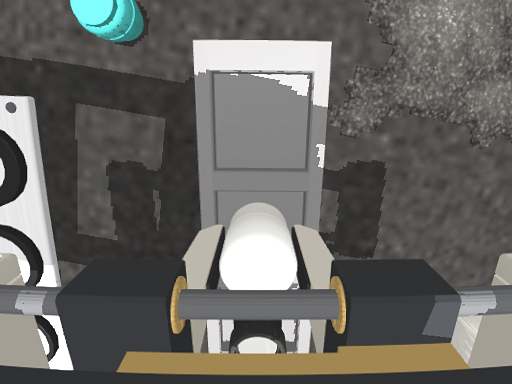

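The case is centred in its pocket, and the loupe stands behind it. Lowering to contact.

```bash
python3 -m pendant '[[0,0,-0.0005,0,0,0,0.7],[0,0,-0.001,0,0,0,0.7],[0,0,-0.001,0,0,0,0.7]]' | grep -E 'eef|force'
python3 -m pendant '[[0,0,-0.0005,0,0,0,0.7],[0,0,-0.0005,0,0,0,0.7],[0,0,-0.0005,0,0,0,0.7]]' | grep -E 'eef|force'
```

```text
eef_pos: [0.6096, 0.0441, 0.0439]
contact_force: [-4.6, -1.0, 7.6]
grasp_force: 8.0
eef_pos: [0.6097, 0.0441, 0.0436]
contact_force: [-6.1, -1.3, 9.4]
grasp_force: 8.0
```

```bash
python3 -m pendant '[[0,0,0.001,0,0,0,0.7],[0,0,0.001,0,0,0,0.55],[0,0,0.001,0,0,0,0.4],[0,0,0.001,0,0,0,0.3],[0,0,0.001,0,0,0,0.3],[0,0,0.03,0,0,0,0.3],[0,0,0.07,0,0,0,0.3],[0,0,0.102,0,0,0,0.3],[0,0,0.102,0,0,0,0.3]]' | grep -E 'eef|width'
python3 -m pendant '[[-0.03,-0.036,0,0,0,-3,0.35],[-0.06,-0.073,0,0,0,-3,0.35],[-0.09,-0.109,0,0,0,-3,0.35],[-0.12,-0.146,0,0,0,-3,0.35],[-0.145,-0.177,0,0,0,-3,0.35],[-0.161,-0.196,0,0,0,-3,0.35],[-0.161,-0.196,-0.02,0,0,-3,0.35],[-0.161,-0.196,-0.05,0,0,-3,0.35],[-0.161,-0.196,-0.08,0,0,-3,0.35],[-0.161,-0.196,-0.09,0,0,-3,0.35],[-0.161,-0.196,-0.098,0,0,-3,0.35],[-0.161,-0.196,-0.098,0,0,-3,0.35]]' | grep -E 'eef|width|force'
python3 - <<'E'
from h import *
snap('wrist','w8')
E
```

```text
eef_pos: [0.6112, 0.0442, 0.1498]
grip_width: 0.0649
eef_pos: [0.4485, -0.1518, 0.0464]
contact_force: [0.3, -0.6, -0.9]
grip_width: 0.0606
grasp_force: 0.0
```

View pics/w8.png

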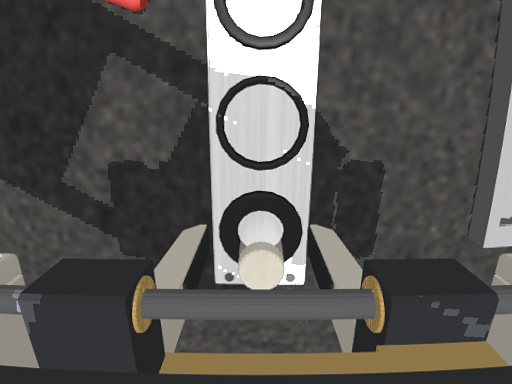

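The vial is centred at (261,265). Gripping it and carrying it to the leftmost pocket.

```bash
python3 -m pendant '[[0,0,0,0,0,0,0.6],[0,0,0,0,0,0,0.8],[0,0,0,0,0,0,0.9],[0,0,0,0,0,0,0.9],[0,0,0,0,0,0,0.9],[0,0,0,0,0,0,0.9]]' 8 | grep -E 'force|width'
python3 -m pendant '[[0,0,0.01,0,0,0,0.9],[0,0,0.03,0,0,0,0.9],[0,0,0.06,0,0,0,0.9],[0,0,0.09,0,0,0,0.9],[0.02,0.035,0.09,0,0,3,0.9],[0.04,0.071,0.09,0,0,3,0.9],[0.062,0.11,0.09,0,0,3,0.9],[0.085,0.15,0.09,0,0,3,0.9],[0.107,0.19,0.09,0,0,3,0.9],[0.13,0.23,0.09,0,0,3,0.9],[0.144,0.256,0.09,0,0,3,0.9],[0.149,0.265,0.09,0,0,3,0.9]]' | grep -E 'eef|force|width'
python3 -m pendant '[[0,0,0,0,0,0,0.9],[0,0,-0.03,0,0,0,0.9],[0,0,-0.055,0,0,0,0.9],[0,0,-0.07,0,0,0,0.9],[0,0,-0.08,0,0,0,0.9],[0,0,-0.085,0,0,0,0.9],[0,0,-0.088,0,0,0,0.9],[0,0,-0.09,0,0,0,0.9],[0,0,-0.091,0,0,0,0.9],[0,0,-0.092,0,0,0,0.9],[0,0,-0.0925,0,0,0,0.9],[0,0,-0.0925,0,0,0,0.9]]' | grep -E 'eef|force|width'
python3 - <<'E'
from h import *
snap('wrist','w9')
E
```

```text
contact_force: [-0.8, 0.2, 1.6]
grip_width: 0.0245
grasp_force: 8.0
eef_pos: [0.5983, 0.1155, 0.1369]
contact_force: [0.2, -0.3, 0.3]
grip_width: 0.0248
grasp_force: 8.0
eef_pos: [0.5976, 0.1132, 0.0443]
contact_force: [-0.4, 0.5, -0.0]
grip_width: 0.0248
grasp_force: 8.0
```

View pics/w9.png

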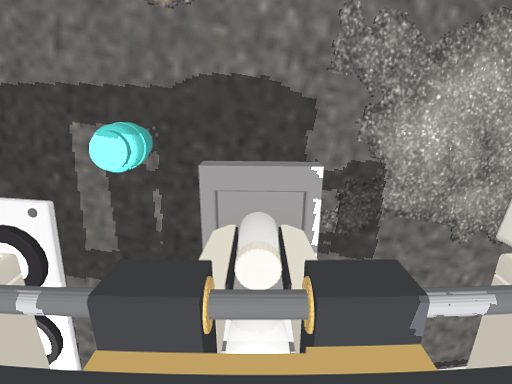

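The vial is centred in the leftmost pocket at (258,260). Lowering to contact.

```bash
python3 -m pendant '[[0,0,-0.0005,0,0,0,0.9],[0,0,-0.001,0,0,0,0.9],[0,0,-0.001,0,0,0,0.9]]' | grep -E 'eef|force'
python3 -m pendant '[[0,0,-0.0005,0,0,0,0.9],[0,0,-0.0005,0,0,0,0.9],[0,0,-0.0005,0,0,0,0.9]]' | grep -E 'eef|force'
```

```text
eef_pos: [0.5977, 0.1131, 0.0438]
contact_force: [-2.9, -0.3, 6.5]
grasp_force: 8.0
eef_pos: [0.5978, 0.1132, 0.0436]
contact_force: [-3.9, 0.1, 10.1]
grasp_force: 8.0
```

Open, rise and back off towards the robot, then check with the top and side cameras.

```bash
python3 -m pendant '[[0,0,0.001,0,0,0,0.9],[0,0,0.001,0,0,0,0.75],[0,0,0.001,0,0,0,0.5],[0,0,0.001,0,0,0,0.35],[0,0,0.001,0,0,0,0.35],[0,0,0.03,0,0,0,0.35],[0,0,0.07,0,0,0,0.35],[0,0,0.11,0,0,0,0.35],[0,0,0.15,0,0,0,0.35],[0,0,0.15,0,0,0,0.35]]' | grep -E 'eef|width'
python3 -m pendant '[[-0.03,-0.03,0,0,0,0,0.35],[-0.06,-0.06,0,0,0,0,0.35],[-0.09,-0.09,0,0,0,0,0.35],[-0.12,-0.12,0,0,0,0,0.35],[-0.15,-0.15,0,0,0,0,0.35],[-0.17,-0.18,0,0,0,0,0.35],[-0.18,-0.2,0,0,0,0,0.35],[-0.18,-0.21,0,0,0,0,0.35],[-0.18,-0.21,0,0,0,0,0.35],[-0.18,-0.21,0,0,0,0,0.35]]' | grep -E 'time|eef'
python3 - <<'E'
from h import *
snap('wrist','w10');snap('side','s10')
a=cv2.imread('pics/s10.png')[80:280,120:320]
b=cv2.imread('pics/w10.png')
cv2.imwrite('pics/f.png',np.hstack([cv2.resize(a,(384,384)),cv2.resize(b,(416,384))]))
E
```

```text
eef_pos: [0.5992, 0.1134, 0.1989]
grip_width: 0.0606
time: 26.0
eef_pos: [0.418, -0.0965, 0.1923]
```

View pics/f.png

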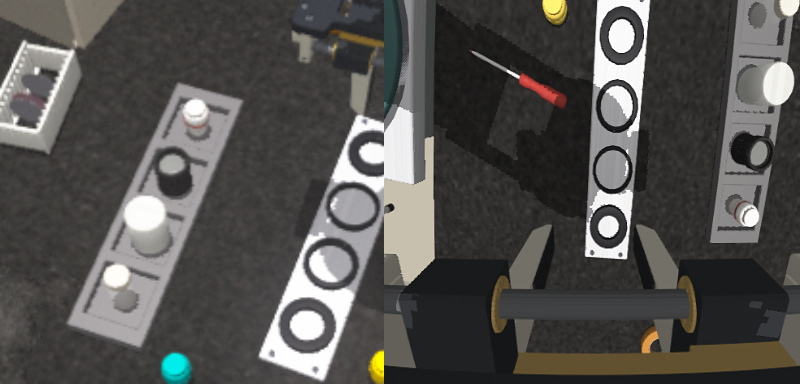

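The order is right and three things clearly stand upright. The vial's body looks faint, so I'll check its cap's height and position by depth.

Run:
```python
from h import *
q=load('s10'); 
for X,Y in [(117,273),(125,298),(119,285),(147,212),(175,160),(196,107)]: print(X,Y,dep(q,120+X*200/384,80+Y*200/384).round(3))
a=q['im'][200:250,150:220]; cv2.imwrite('pics/v.png',cv2.resize(a[...,::-1],None,fx=8,fy=8,interpolation=2))
```

```text
117 273 [0.597 0.109 0.057]
125 298 [0.587 0.119 0.03 ]
119 285 [0.589 0.119 0.059]
147 212 [0.607 0.041 0.056]
175 160 [ 0.621 -0.032  0.038]
196 107 [ 0.632 -0.095  0.045]
```

View pics/v.png

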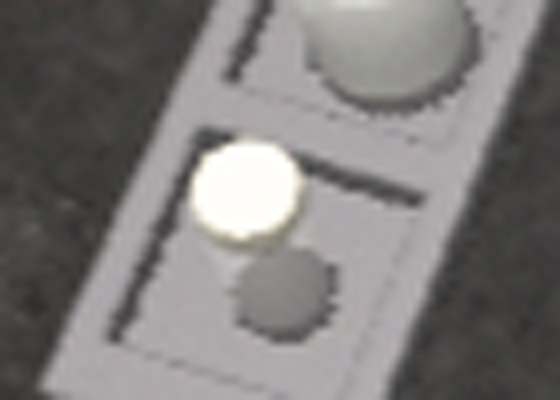

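The vial's cap top is at z ≈ 0.058 above the pocket centre, so it stands upright; its pale body just blends with the carrier.

```bash
python3 -c "
from workcell import robot; print(robot.finish_job())"
```

```text
the job is handed in; nothing more can be done
None
```

The job is handed in at about 26 s on the robot's clock: from left to right the carrier holds vial, case, loupe and objective, which is the rail's order reversed, and the last pictures and depth readings show each one upright in its own pocket.

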